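Fit the platter of a dish turntable: pull the transport lock, press the push nut tight

ROBOT

A 6-joint arm with a two-finger parallel gripper is mounted at the origin on the work surface. World frame = base frame: x ahead of the robot, y to its left, z up, the work surface at z = 0. Lengths are in m, angles in rad, forces in N, time in s.
With the tool pointing down it reaches from about 0.325 to 0.775 m from the base axis. Payload 5.5 kg.
Tool frame: the origin (TCP) lies at the very end of the fingers, on their centre line; the grasp point (between the pads) lies 19 mm behind it; z points along the fingers, y is the line along which they close (so a half turn about z gives the same grasp; the last joint's range is limited). The gripper opens to 88 mm and grips with 3 to 60 N. Pads are 20 mm wide; open, the fingers measure 115 mm over their backs; the gripper's body (75 mm by 178 mm) begins 61 mm behind the grasp point.
Start: joints at [-1.326, 0.091, 1.231, -0, 1.82, -0.057], TCP at [0.178, -0.573, 0.223] pointing down, gripper open.
Joint ranges: [-2.87, 2.87], [-0.86, 2.18], [0.17, 2.46], [-1.51, 4.65], [0.06, 2.69], [-2.65, 2.65]. Speed limits (rad/s): [2.57, 2.57, 3.01, 3.14, 3.14, 3.14].

INTERFACE

Orientations are given as a unit quaternion [x, y, z, w].
In Python, from bench import env, eyes, close_job gives the robot as it stands.
- The arm moves only by the tool move_arm, never from a script. Its arguments are lists of equal length, an entry for each row: "translation": the shift along the tool's x, y, z each as a share of 100 mm, from -1 to 1, a list of three; "twist": the turn about the tool's z as a share of 60 degrees, from -1 to 1. A call has 1 to 12 rows; each row is the pose to reach, as a shift and turn from the pose commanded when the call began, along the tool's axes at that moment; what a row does not reach only later rows make up. A row lasts 1/12 s, in which the tool goes at most 41.7 mm and 7.16 degrees, less where a joint would pass 70% of its speed; a pose out of reach is approached as far as the arm can. A call with a number of a shift or a turn outside -1 to 1 is refused whole. A call with a gripper value outside its range is refused whole. "claw" is the opening, from 0 (shut) to 1 (fully open), set as the call begins (left out, the last holds). The fingers move at their own pace and stop on an object; "squeeze" is the grip in N (left out, the last holds). Time passes only in rows, so rows that repeat a pose let the fingers close. It gives the time, the measured TCP pose, the force, the opening and the grip force at its end, in the units of the state.
- env.read_state(): the state, without advancing time (a new reading comes with each control period).
- eyes.grab_frame(name): name is "scene" or "top" or "wrist"; returns a dict with "frame" (400x640x3 uint8, red, green, blue), "fx", "fy", "cx", "cy" (pixels), "rvec" (rotation vector, rad) and "tvec" (3), from world to camera coordinates, as OpenCV has them. Camera axes: x right, y down, z forward; pixel columns grow to the right and rows downward; lengths in m; the calibration is good to about 2 mm. The wrist camera is an equidistant fisheye: a pixel r from the principal point sees the ray r / f radians off the axis. A picture is of the moment at which its call begins. There is no depth.
- close_job(): hands the job in; it is judged then, once.
The state is a dict: "t": time; "joint_positions": joint angles; "qvel": joint speeds; "tau": joint torques, N m; "eef_pos": TCP position; "orientation": TCP orientation; "force": force on the tool from outside, world axes, zero at the start; "torque": the same for the moment, N m; "grip_width": opening from 0.0 (shut) to 1.0 (fully open); "grip_force": force on a finger pad.
Only numpy, scipy, OpenCV 4.12 (cv2) and the standard library are available. Lean on these libraries where they do the work, as an engineer would, in place of code of your own. Each camera call takes 0.05 s, during which the arm holds its last target. There are 200 camera calls.

TASK

Get the dish turntable ready for use: first draw the grey transport lock out sideways from under the platter and leave it standing upright on the bench, well clear of the platter. Then press the toothed push nut straight down the spindle firmly until it bites tight and clamps the platter hard down on its hidden stop, without forcing it brutally. Leave the spare nut, the bottle and the dish stack beside the turntable where they are.

Things in the scene. Friction and masses are not known exactly. Their poses are not given: they have to be found in the camera images.
- turntable: Fixed low white drive housing, 168 mm across, 40 mm high, with a 30 mm high control box out to 115 mm on its -x side. Origin: centre of its underside on the bench, on the spindle axis; z up. A plain steel spindle, 16 mm thick, stands on the axis, tip 122 mm above the bench. The transport lock is pulled out along this body's own -y axis.
- platter: Loose aluminium disc, 190 mm across, 8 mm thick, holed for the spindle; origin: centre of its underside, at the start 70 mm above the bench on a soft lift spring. Pushed by the nut it sinks easily (1 to 3 N) by 7 to 15 mm, differing each time and unseen, onto a stiff spring washer (3 N/mm, 4.5 mm travel). With the lock still in, its tongue stops the platter after 4 mm.
- nut_top (a point): Centre of the flat top of the push nut: a plain steel disc 76 mm across, 12 mm thick, toothed round its hole, started on the spindle (top 110 to 122 mm above the bench). The spindle comes through it, in the end by about 35 to 55 mm, so press with fingertips on both sides of the spindle (finger gap 20 to 40 mm). It only slides along the spindle, cannot tilt. z up.
- nut (a joint): How far the push nut is down the spindle, m: 0 with its top 122 mm above the bench, 0.060 at most; it meets the platter at 0.032. The teeth drag with 9 N throughout, so less does nothing; it is tight when the push has climbed to 18 to 25 N. It stays where left, then clamps with up to 9 N. More than 60 N would crack it.
- lock: Grey plastic transport lock, loose, about 0.22 kg. Upright handle 22 mm (x) by 36 mm (y), 85 mm high, on a weighted foot 60 mm (x) by 59 mm (y, -37 to +22), 8 mm thick. Origin: on the handle's axis at the bench, at the start 125 mm from the spindle axis; axes at the start parallel to the turntable's. It slides out along the bench, and is clear of the platter once its origin is 180 mm from the spindle axis.
- lock_grip (a point): Where to grip the lock's handle, across its 22 mm: on its axis, 58 mm above the bench.
- lock_tongue (a point): Inner end of the lock's tongue, 73 mm along the lock's +y from its origin, 54 mm above the foot. The tongue is 30 mm wide, 42 to 66 mm above the bench, and reaches from the handle under the platter. A sprung detent in the turntable holds it: 5 to 15 N pulls it free.
- spare_nut: A second push nut like the one on the spindle, lying flat on the bench near the turntable; to be left alone. Origin: centre of its underside.
- dish_stack: Stack of six culture dishes, 90 mm across, 90 mm high, beside the turntable on its +y side; one piece, to be left alone. Origin: centre of its underside.
- bottle: Capped glass bottle, 64 mm across, 140 mm high, standing near the dish stack; to be left alone. Origin: centre of its underside.
Not all that is in view belongs to the job. Several things have the shape of the platter; the one meant has the colours described above. Leave any pink look-alike of the lock alone.

How it is judged:
By the outcome, as a careful person would: the job done as asked, in the order asked, and still so for the second after the job is handed in, with the robot touching nothing.
It also fails if it takes over 45 s, if anything falls off the work surface, if the arm or the gripper's body presses on something with over 40 N, if the wrist force passes 120 N, or if a joint passes its speed limit or range.

## Working session

There is one attempt and no reset: what is moved stays moved. The work goes in short steps, Python scripts to look and compute and a tool call to move; the robot and the scene stay as the last step left them, time stands still between calls to the robot, and variables do not carry over. Pictures are saved under pics/ and viewed, at most 10 in all, crops included, and the job is handed in when it is done.

Besides the shell and the picture viewer there is one more tool, called after ">>>" as name(argument=value, ...) on one line, values as JSON. move_arm: Moves the arm, as the interface text tells. Its arguments: {"type":"object","properties":{"translation":{"type":"array","items":{"type":"array","items":{"type":"number","minimum":-1,"maximum":1}}},"twist":{"type":"array","items":{"type":"number","minimum":-1,"maximum":1}},"claw":{"type":"number"},"squeeze":{"type":"number"}},"required":["translation","twist"]}

```bash
mkdir -p pics; ls
cat > h.py <<'E'
import numpy as np, cv2
from bench import env, eyes, close_job
def grab(n):
    d=eyes.grab_frame(n); d['R']=cv2.Rodrigues(np.array(d['rvec'],float))[0]; d['t']=np.array(d['tvec'],float).ravel(); d['n']=n; return d
def ray(d,u,v):
    a=(u-d['cx'])/d['fx'];b=(v-d['cy'])/d['fy']
    if d['n']=='wrist':
        r=np.hypot(a,b); c=np.array([a/r*np.sin(r),b/r*np.sin(r),np.cos(r)]) if r>1e-9 else np.array([0,0,1.])
    else: c=np.array([a,b,1.])
    return -d['R'].T@d['t'], d['R'].T@c
def onz(d,u,v,z):
    o,r=ray(d,u,v); return o+r*(z-o[2])/r[2]
def proj(d,p):
    c=d['R']@np.array(p,float)+d['t']
    if d['n']=='wrist':
        th=np.arctan2(np.hypot(c[0],c[1]),c[2]); q=c[:2]/np.hypot(c[0],c[1])*th
    else: q=c[:2]/c[2]
    return np.array([d['fx']*q[0]+d['cx'],d['fy']*q[1]+d['cy']])
def save(d,f): cv2.imwrite('pics/'+f,d['frame'][:,:,::-1])
E
python3 - <<'E'
from h import *
for n in('scene','top'):
    d=grab(n); save(d,n+'0.png'); np.save(n+'0.npy',d['frame']); print(n,-d['R'].T@d['t'],d['fx'])
s=env.read_state(); print(s['eef_pos'],s['orientation'],s['t'],s['force'])
E
```

```text
pics
scene [1.45602185 0.01273916 0.76318028] 493.50790093619617
top [0.41198374 0.06581434 1.14668667] 411.6967569479744
[ 0.17827312 -0.57263837  0.22161183] [ 9.88636563e-01  1.50322923e-01 -6.30811464e-05 -8.72906524e-04] 0.1 [0.49666166 0.11102849 0.60990325]
```

View pics/scene0.png

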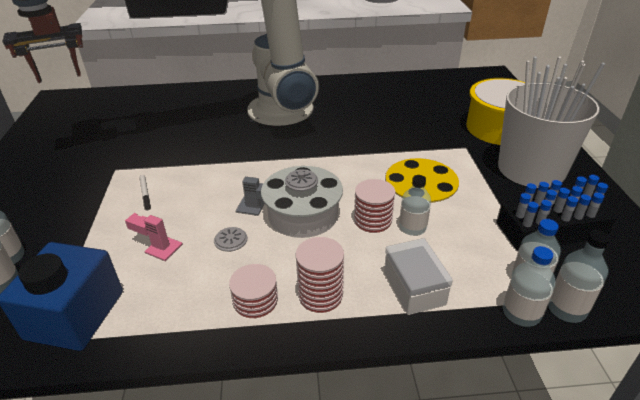

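View pics/top0.png

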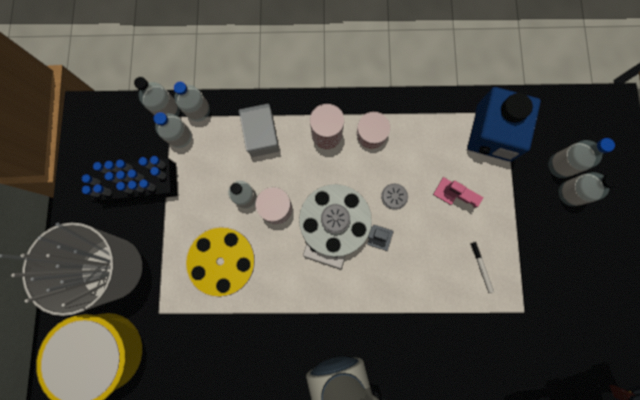

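The top view shows the turntable and nut at (335,220) with the grey lock at (380,238). Other things that could be mistaken for them: the yellow disc at (220,261), the pink lock at (458,193) and the spare nut at (395,196). In the scene view they are the grey lock (251,195), nut (301,181), yellow disc (422,178), pink lock (153,238) and spare nut (231,238). I choose the grey lock and the grey-white platter, and check them in a close crop.

Run:
```python
from h import *
d=grab('top'); s=grab('scene')
f=d['frame']; c=f[165:285,270:430]; c=cv2.resize(c,None,fx=4,fy=4,interpolation=cv2.INTER_CUBIC)
g=s['frame'][150:250,200:360]; g=cv2.resize(g,None,fx=4,fy=4,interpolation=cv2.INTER_CUBIC)
# cut to fit 800x600
out=np.zeros((600,640,3),np.uint8); out[:320]=cv2.resize(c,None,fx=.75,fy=.75)[:320,:].shape and 0
a=cv2.resize(f[170:270,280:420],(640,457)); 
cv2.imwrite('pics/crop.png',np.hstack([cv2.resize(f[175:275,285:420],(405,300),interpolation=cv2.INTER_CUBIC),cv2.resize(s['frame'][150:250,220:352],(395,300),interpolation=cv2.INTER_CUBIC)])[:,:,::-1])
# platter: pale-grey connected blob vs beige via saturation
hsv=cv2.cvtColor(f,cv2.COLOR_RGB2HSV)
print('px platter',f[220,308],'paper',f[280,300],'nut',f[212,330],'lock foot',f[246,388],'handle',f[237,380], 'spare',f[190,395])
print(onz(d,335,220,.12),onz(d,380,238,.085),onz(d,395,196,.012))
```

```text
px platter [16 17 15] paper [181 173 159] nut [123 120 117] lock foot [111 110 107] handle [77 80 80] spare [113 112 108]
[0.53571499 0.04251767 0.12      ] [ 0.49270102 -0.07296322  0.085     ] [ 0.61479424 -0.1279521   0.012     ]
```

View pics/crop.png

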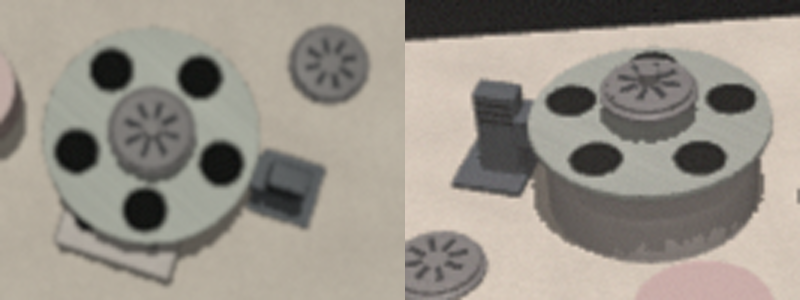

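The crop confirms it: the grey lock (top view about (381,235)) has its tongue under the pale platter, and the nut is on the spindle at (336,219). The control box lies toward the lower left, so the yaw is about -16°.

```bash
cat > m.py <<'E'
from h import *
d=grab('top'); f=d['frame'].astype(int)
# lock: bluish-grey (B>=R-?)
sub=(f[...,2]>=f[...,0]-1)&(f.sum(2)>90)&(f.sum(2)<420)
m=sub.astype(np.uint8); M=np.zeros_like(m); M[222:262,360:405]=m[222:262,360:405]
n,l,st,ce=cv2.connectedComponentsWithStats(M); k=1+np.argmax(st[1:,4]); print(st[k],ce[k])
cnt=max(cv2.findContours((l==k).astype(np.uint8),0,2)[0],key=cv2.contourArea)
pts=np.array([onz(d,*p[0],.008)[:2] for p in cnt]); r=cv2.minAreaRect((pts*1000).astype(np.float32)); print('foot rect mm',r)
# platter outline
hsv=cv2.cvtColor(d['frame'],cv2.COLOR_RGB2HSV)
P=((f[...,1]>=f[...,0])&(f[...,1]>120)).astype(np.uint8); Q=np.zeros_like(P);Q[170:270,290:380]=P[170:270,290:380]
n,l,st,ce=cv2.connectedComponentsWithStats(Q);k=1+np.argmax(st[1:,4]);print(st[k])
c=max(cv2.findContours((l==k).astype(np.uint8),0,2)[0],key=cv2.contourArea); c=cv2.convexHull(c)
pp=np.array([onz(d,*p[0],.078)[:2] for p in c]); print('platter',cv2.fitEllipse((pp*1000).astype(np.float32)))
E
python3 m.py
```

```text
[368 226  25  24 414] [379.50483092 237.00241546]
foot rect mm ((501.725341796875, -80.78128051757812), (59.38273239135742, 55.060462951660156), 71.14424896240234)
[ 300  185   72   71 2392]
platter ((541.9984741210938, 41.71574401855469), (186.89634704589844, 187.5567169189453), 152.12600708007812)
```

>>> move_arm(translation=[[1,-0.75,0],[1,-0.75,0],[1,-0.75,0],[1,-0.75,0],[1,-0.75,0],[1,-0.75,0],[1,-0.75,0],[1,-0.75,0]], twist=[-0.907,-0.907,-0.907,-0.907,-0.907,-0.907,-0.907,-0.907], claw=0.7)

```text
t: 0.92
eef_pos: [0.2517, -0.4713, 0.2226]
orientation: [0.808, 0.589, -0.0, -0.0]
force: [-0.2, -0.3, -0.1]
grip_width: 0.702
grip_force: 0.0
```

>>> move_arm(translation=[[1,0.3,0],[1,0.3,0],[1,0.3,0]], twist=[0,0,0])

```text
t: 1.17
eef_pos: [0.3128, -0.3835, 0.2227]
orientation: [0.81, 0.586, 0.001, -0.0]
force: [-0.9, -0.6, -0.2]
grip_width: 0.699
grip_force: 0.0
```

>>> move_arm(translation=[[1,0.3,0],[1,0.3,0],[1,0.3,0]], twist=[0,0,0])

```text
t: 1.42
eef_pos: [0.3729, -0.2974, 0.2228]
orientation: [0.81, 0.587, 0.001, -0.0]
force: [-0.7, 0.2, -0.1]
grip_width: 0.696
grip_force: 0.0
```

>>> move_arm(translation=[[1,0.3,0],[1,0.3,0],[1,0.3,0]], twist=[0,0,0])

```text
t: 1.67
eef_pos: [0.4327, -0.2117, 0.2227]
orientation: [0.81, 0.587, 0.001, -0.0]
force: [0.3, 0.2, -0.8]
grip_width: 0.703
grip_force: 0.0
```

>>> move_arm(translation=[[1,0.25,0.6],[1,0.25,0.6],[1,0.25,0.6],[1,0.25,0.6],[1,0.25,0.6]], twist=[0,0,0,0,0])

```text
t: 2.08
eef_pos: [0.4859, -0.1264, 0.1611]
orientation: [0.81, 0.587, -0.001, -0.001]
force: [-0.5, 0.1, 0.2]
grip_width: 0.703
grip_force: 0.0
```

Run:
```python
from h import *
d=grab('wrist'); save(d,'w1.png')
for p in [(.503,-.0765,.085),(.542,.042,.078),(.542,.042,.122)]: print(p,proj(d,p))
s=env.read_state(); print(s['eef_pos'])
```

```text
(0.503, -0.0765, 0.085) [321.52739162 144.06189372]
(0.542, 0.042, 0.078) [321.89882212  -7.34441696]
(0.542, 0.042, 0.122) [322.02337467 -30.43748629]
[ 0.4860592  -0.1276242   0.16240397]
```

View pics/w1.png

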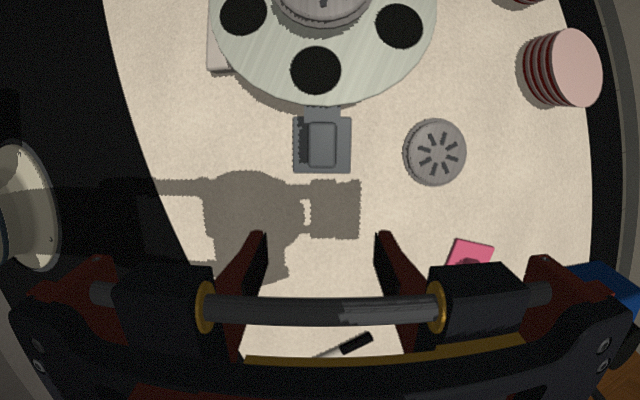

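The wrist view shows the handle top at (322,144), where I predicted it, square to the fingers. The platter's near edge is at (320,105). I'm going in.

>>> move_arm(translation=[[0.53,0,0.1],[0.53,0,0.3],[0.53,0,0.6],[0.53,0,0.6]], twist=[0,0,0,0])

```text
t: 2.47
eef_pos: [0.5005, -0.0778, 0.0981]
orientation: [0.811, 0.586, -0.002, -0.002]
force: [-1.0, -0.2, -0.7]
grip_width: 0.697
grip_force: 0.0
```

>>> move_arm(translation=[[0,0,0.3],[0,0,0.62],[0,0,0.62],[0,0,0.62]], twist=[0,0,0,0])

```text
t: 2.8
eef_pos: [0.502, -0.0786, 0.041]
orientation: [0.811, 0.585, -0.001, -0.001]
force: [0.3, 0.1, 0.5]
grip_width: 0.699
grip_force: 0.0
```

>>> move_arm(translation=[[0,0,0],[0,0,0],[0,0,0],[0,0,0],[0,0,0],[0,0,0]], twist=[0,0,0,0,0,0], claw=0, squeeze=40)

```text
t: 3.3
eef_pos: [0.5031, -0.0775, 0.0412]
orientation: [0.81, 0.586, 0.0, 0.0]
force: [0.4, -0.0, -0.3]
grip_width: 0.287
grip_force: 0.0
```

>>> move_arm(translation=[[0,0,0],[0,0,0],[0,0,0],[0,0,0]], twist=[0,0,0,0])

```text
t: 3.63
eef_pos: [0.503, -0.0775, 0.041]
orientation: [0.81, 0.586, 0.0, 0.0]
force: [-0.6, 0.4, 2.9]
grip_width: 0.247
grip_force: 40.0
```

>>> move_arm(translation=[[-0.05,0,0],[-0.1,0,0],[-0.15,0,0],[-0.2,0,0],[-0.25,0,0],[-0.3,0,0]], twist=[0,0,0,0,0,0])

```text
t: 4.13
eef_pos: [0.4938, -0.1061, 0.041]
orientation: [0.81, 0.586, 0.001, 0.0]
force: [1.7, -1.3, -1.2]
grip_width: 0.246
grip_force: 40.0
```

>>> move_arm(translation=[[-0.1,0,0],[-0.2,0,0],[-0.3,0,0],[-0.4,0,0],[-0.5,0,0],[-0.6,0,0],[-0.7,0,0],[-0.7,0,0],[-0.7,0,0]], twist=[0,0,0,0,0,0,0,0,0])

```text
t: 4.88
eef_pos: [0.4708, -0.1752, 0.041]
orientation: [0.811, 0.585, -0.001, 0.001]
force: [-0.7, -3.2, 5.6]
grip_width: 0.245
grip_force: 40.0
```

>>> move_arm(translation=[[0,0,0],[0,0,0],[0,0,0],[0,0,0],[0,0,0],[0,0,0],[0,0,0]], twist=[0,0,0,0,0,0,0], claw=0.6)

```text
t: 5.47
eef_pos: [0.4714, -0.1724, 0.0405]
orientation: [0.81, 0.586, -0.0, -0.0]
force: [0.4, -0.1, 0.1]
grip_width: 0.598
grip_force: 0.0
```

>>> move_arm(translation=[[0,0,-0.1],[0,0,-0.3],[0,0,-0.6],[0,0,-1],[0,0,-1],[0,0,-1]], twist=[0,0,0,0,0,0])

```text
t: 5.97
eef_pos: [0.4731, -0.1731, 0.1447]
orientation: [0.81, 0.586, 0.002, 0.003]
force: [0.8, -0.0, -0.2]
grip_width: 0.599
grip_force: 0.0
```

>>> move_arm(translation=[[0,0,-0.3],[0,0,-0.6],[0,0,-0.6],[0,0,-0.6]], twist=[0,0,0,0], claw=0.32)

```text
t: 6.3
eef_pos: [0.472, -0.1726, 0.2017]
orientation: [0.81, 0.586, 0.001, 0.001]
force: [0.3, -0.1, -0.9]
grip_width: 0.344
grip_force: 0.0
```

Run:
```python
from h import *
d=grab('wrist'); save(d,'w2.png')
L=np.array([.542,.042])+.225*np.array([-.314,-.949])
for p in [(*L,.085),(.542,.042,.078),(.542,.042,.122)]: print(p,proj(d,p))
print(env.read_state()['eef_pos'])
t=grab('top'); cv2.imwrite('pics/t2.png',cv2.resize(t['frame'][160:290,280:450],(680,520),interpolation=cv2.INTER_CUBIC)[:,:,::-1])
for p in [(*L,.0),(*L,.085),(.542,.042,.078)]: print(proj(t,p))
```

```text
(np.float64(0.47135000000000005), np.float64(-0.17152499999999998), 0.085) [318.93623238 195.34667106]
(0.542, 0.042, 0.078) [319.14612323 -35.28425408]
(0.542, 0.042, 0.122) [319.10598405 -57.49096075]
[ 0.47140189 -0.17241095  0.19992665]
[412.20486313 247.93272428]
[419.0609722  246.15512731]
[334.82703988 219.53470437]
```

View pics/w2.png

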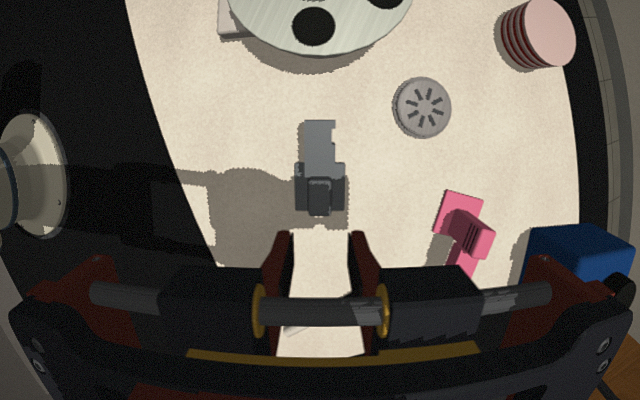

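The lock stands upright at (320,195) with its tongue tip at (318,122), well clear of the platter edge at (315,55). Next is the nut.

>>> move_arm(translation=[[0.4,0,0],[0.8,0,0],[1,0,0],[1,0,0]], twist=[0,0,0,0])

```text
t: 6.73
eef_pos: [0.5028, -0.074, 0.1982]
orientation: [0.809, 0.587, -0.001, -0.002]
force: [0.4, 0.1, 0.5]
grip_width: 0.32
grip_force: 0.0
```

>>> move_arm(translation=[[0.4,0,0],[0.65,0,0.2],[0.65,0,0.2],[0.65,0,0.2],[0.65,0,0.2]], twist=[0,0,0,0,0])

```text
t: 7.15
eef_pos: [0.5226, -0.0168, 0.1796]
orientation: [0.811, 0.586, -0.001, -0.0]
force: [-0.5, -0.9, -0.0]
grip_width: 0.319
grip_force: 0.0
```

Run:
```python
from h import *
d=grab('wrist'); cv2.imwrite('pics/w3.png',d['frame'][:,:,::-1])
for p in [(.542,.042,.078),(.542,.042,.115),(.542,.042,.122)]: print(p,proj(d,p))
print(env.read_state()['eef_pos'])
```

```text
(0.542, 0.042, 0.078) [320.44779844 130.38162511]
(0.542, 0.042, 0.115) [320.39021133 133.07482251]
(0.542, 0.042, 0.122) [320.37715594 133.68579886]
[ 0.52289742 -0.01704216  0.18037696]
```

View pics/w3.png

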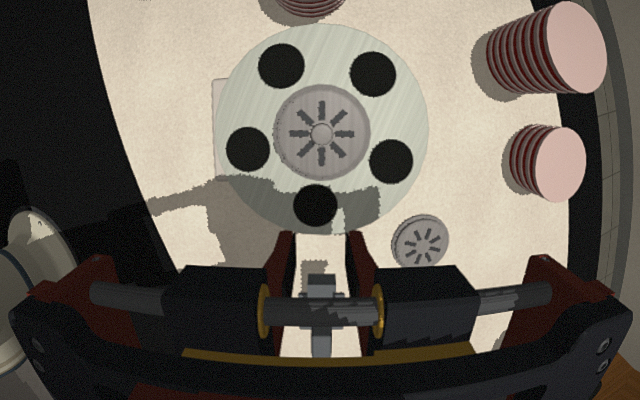

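The spindle shows at (322,133), within 1 mm of my estimate and centred in the nut. I'll move over it and descend.

>>> move_arm(translation=[[0.3,0.01,0],[0.62,0.01,0],[0.62,0.01,0.2],[0.62,0.01,0.48],[0.62,0.01,0.48],[0.62,0.01,0.48]], twist=[0,0,0,0,0,0])

```text
t: 7.7
eef_pos: [0.5427, 0.0416, 0.1316]
orientation: [0.811, 0.585, -0.001, -0.001]
force: [0.6, 0.2, 0.2]
grip_width: 0.318
grip_force: 0.0
```

>>> move_arm(translation=[[0,0,0.03],[0,0,0.06],[0,0,0.09],[0,0,0.12],[0,0,0.15],[0,0,0.18],[0,0,0.18],[0,0,0.18]], twist=[0,0,0,0,0,0,0,0])

```text
t: 8.37
eef_pos: [0.5435, 0.0428, 0.1143]
orientation: [0.81, 0.586, -0.0, -0.0]
force: [-0.2, -1.5, 0.2]
grip_width: 0.321
grip_force: 0.0
```

>>> move_arm(translation=[[0,0,0.03],[0,0,0.06],[0,0,0.09],[0,0,0.12],[0,0,0.15],[0,0,0.15],[0,0,0.15]], twist=[0,0,0,0,0,0,0])

```text
t: 8.95
eef_pos: [0.544, 0.0428, 0.1007]
orientation: [0.81, 0.586, 0.001, 0.0]
force: [-1.8, 0.2, 4.9]
grip_width: 0.323
grip_force: 2.4
```

>>> move_arm(translation=[[0,0,0.02],[0,0,0.04],[0,0,0.06],[0,0,0.08],[0,0,0.08],[0,0,0.08]], twist=[0,0,0,0,0,0])

```text
t: 9.45
eef_pos: [0.5441, 0.0428, 0.093]
orientation: [0.81, 0.586, 0.001, 0.0]
force: [-2.5, -0.3, 7.3]
grip_width: 0.318
grip_force: 3.0
```

>>> move_arm(translation=[[0,0,0.02],[0,0,0.04],[0,0,0.06],[0,0,0.08],[0,0,0.08]], twist=[0,0,0,0,0])

```text
t: 9.87
eef_pos: [0.5441, 0.0428, 0.0852]
orientation: [0.81, 0.586, 0.001, 0.001]
force: [-2.4, -0.7, 7.6]
grip_width: 0.32
grip_force: 3.4
```

>>> move_arm(translation=[[0,0,0.015],[0,0,0.03],[0,0,0.03]], twist=[0,0,0])

```text
t: 10.12
eef_pos: [0.544, 0.0428, 0.0823]
orientation: [0.81, 0.586, 0.001, 0.0]
force: [-3.1, -0.7, 7.3]
grip_width: 0.321
grip_force: 3.8
```

>>> move_arm(translation=[[0,0,0.01],[0,0,0.02],[0,0,0.03],[0,0,0.03]], twist=[0,0,0,0])

```text
t: 10.45
eef_pos: [0.5441, 0.0428, 0.0798]
orientation: [0.81, 0.586, 0.001, 0.001]
force: [-3.8, -0.0, 10.7]
grip_width: 0.322
grip_force: 5.0
```

>>> move_arm(translation=[[0,0,0.01],[0,0,0.02],[0,0,0.02]], twist=[0,0,0])

```text
t: 10.7
eef_pos: [0.5441, 0.0428, 0.0786]
orientation: [0.81, 0.586, 0.001, 0.001]
force: [-5.7, -0.1, 13.2]
grip_width: 0.321
grip_force: 6.8
```

>>> move_arm(translation=[[0,0,0.01],[0,0,0.02],[0,0,0.02]], twist=[0,0,0])

```text
t: 10.95
eef_pos: [0.5441, 0.0428, 0.0774]
orientation: [0.81, 0.586, 0.001, 0.001]
force: [-7.2, 0.3, 16.6]
grip_width: 0.321
grip_force: 8.5
```

>>> move_arm(translation=[[0,0,0.01],[0,0,0.02],[0,0,0.02]], twist=[0,0,0])

```text
t: 11.2
eef_pos: [0.5441, 0.0428, 0.0762]
orientation: [0.81, 0.586, 0.001, 0.001]
force: [-9.7, -0.0, 20.3]
grip_width: 0.317
grip_force: 10.3
```

>>> move_arm(translation=[[0,0,0.01],[0,0,0.02],[0,0,0.02]], twist=[0,0,0])

```text
t: 11.45
eef_pos: [0.5442, 0.0428, 0.0761]
orientation: [0.81, 0.586, 0.002, 0.001]
force: [-13.0, -0.4, 29.4]
grip_width: 0.317
grip_force: 14.5
```

The push climbed to 29 N and stiffened sharply at 0.076 m, so the nut is tight. I'll retreat and look.

>>> move_arm(translation=[[0,0,-0.03],[0,0,-0.1],[0,0,-0.3],[0,0,-0.6],[0,0,-1],[0,0,-1],[0,0,-1]], twist=[0,0,0,0,0,0,0])

```text
t: 12.03
eef_pos: [0.5451, 0.0428, 0.1728]
orientation: [0.81, 0.586, 0.002, 0.002]
force: [-0.4, 0.6, -0.4]
grip_width: 0.321
grip_force: 0.0
```

>>> move_arm(translation=[[-0.4,0,-0.2],[-0.8,0,-0.2],[-1,0,-0.2],[-1,0,-0.2],[-1,0,-0.2],[-1,0,-0.2]], twist=[0,0,0,0,0,0])

```text
t: 12.53
eef_pos: [0.5121, -0.0517, 0.1883]
orientation: [0.811, 0.586, -0.0, -0.001]
force: [-0.7, 1.1, -1.1]
grip_width: 0.319
grip_force: 0.0
```

Run:
```python
from h import *
s=grab('scene'); cv2.imwrite('pics/s4.png',cv2.resize(s['frame'][130:280,180:380],(800,600),interpolation=cv2.INTER_CUBIC)[:,:,::-1])
c=(.542,.042)
for z in(.076,.122): print(z,(proj(s,(*c,z))-[180,130])*4)
```

```text
0.076 [486.72204231 233.18296529]
0.122 [483.64881373 168.10183054]
```

View pics/s4.png

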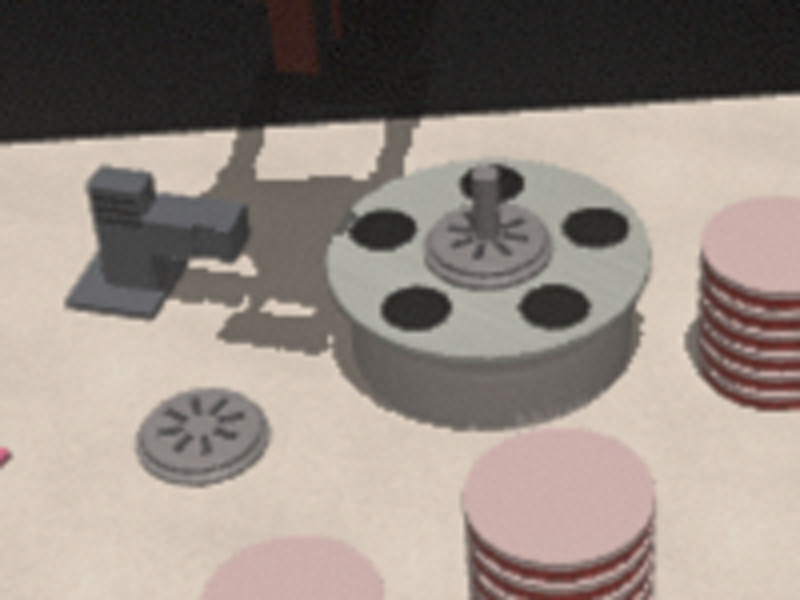

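The nut (488,240) sits tight on the lowered platter with the spindle through it. The lock stands upright and clear at (150,240), and the other items are untouched.

```bash
python3 -c "
from bench import close_job; print(close_job())"
```

```text
the job is handed in; nothing more can be done
None
```

The job is handed in: the lock is out and standing upright clear of the platter, and the push nut is pressed tight at about 29 N, clamping the platter on its stop; the spare nut, bottle and dish stack were left alone.

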